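# Load the spring reel into the reel stand

### The arm

A 6-joint arm with a two-finger parallel gripper is mounted at the origin on the work surface. World frame = base frame: x ahead of the robot, y to its left, z up, the work surface at z = 0. Lengths are in m, angles in degrees, forces in N, time in s.
With the tool pointing down it reaches from about 0.325 to 0.75 m from the base axis. Payload 7.6 kg.
Tool frame: the origin (TCP) lies midway between the tips of the shut fingers; the grasp point (between the pads) lies 19 mm behind it; z points along the fingers, y is the line along which they close (so a half turn about z gives the same grasp; the last joint's range is limited). The gripper opens to 85 mm and grips with 20 to 120 N. Pads are 22 mm wide; open, the fingers measure 114 mm over their backs; the gripper's body (76 mm by 85 mm) begins 54 mm behind the grasp point. The pads swing forward as they close: fully open they stand 13 mm farther back than shut.
Start: joints at [-73.929, 2.991, 80.254, -0, 96.75, -4.028], TCP at [0.18, -0.493, 0.231] pointing down, gripper open.
Joint ranges: [-166.34, 166.34], [-52.06, 124.39], [6.96, 135.62], [-60.46, 240.46], [14.63, 156.25], [-167.68, 167.68]. Speed limits (degrees/s): [147.25, 147.25, 172.46, 180, 180, 180].

### API

Orientations are given as a 3x3 rotation matrix whose columns are the frame's x, y, z axes.
In Python, from cell import ctrl gives the robot as it stands.
- The arm moves only by the tool move_arm, never from a script. Its argument "series" is a list of rows, each a list of 3 entries, a list of its own where there are three numbers: the shift along the tool's x, y, z in mm, then the turn about the tool's z in degrees, then the opening, from 0 (shut) to 1 (fully open). In form: [[[dx, dy, dz], twist, jaw], ...]. A call has 1 to 5 rows; each row is the pose to reach, as a shift and turn from the pose commanded when the call began, along the tool's axes at that moment; what a row does not reach only later rows make up. A row lasts 1/12 s, in which the tool goes at most 41.7 mm and 7.16 degrees, less where a joint would pass 70% of its speed; a pose out of reach is approached as far as the arm can. A call with a gripper value outside its range is refused whole. The fingers move at their own pace and stop on an object; "squeeze" is the grip in N (left out, the last holds). Time passes only in rows, so rows that repeat a pose let the fingers close. It gives the time, the measured TCP pose, the force, the opening and the grip force at its end, in the units of the state.
- ctrl.get_obs(): the state, without advancing time (a new reading comes with each control period).
- ctrl.capture(name): name is "side" or "top"; returns a dict with "pixels" (420x560x3 uint8, red, green, blue), "range_z" (420x560 float32, m along the optical axis (not along the pixel's ray), 0 where there is no reading), "fx", "fy", "cx", "cy" (pixels), "D" ([k1, k2, p1, p2, k3] as OpenCV has them; the pictures are not rectified), "pose" (4x4, takes a point from camera to world coordinates). Camera axes: x right, y down, z forward; pixel columns grow to the right and rows downward; lengths in m; the calibration is good to about 2 mm. A picture is of the moment at which its call begins.
- ctrl.job_done(): hands the job in; it is judged then, once.
Trained networks look in a picture, given as the dict that the camera call returned (one of the last four; its "shot" number tells which), for a name from the list of things; names that differ only in an ending like _2 or _b are one class to them, and where a whole thing is asked for, a point or a joint stands for the part that bears it (a point fixed in the world has none). Each returns a list of dicts, best first, with "p" (0 to 1); they miss things now and then, are a little off and sometimes report something else, mostly with a low value. They report only what shows in the picture. A call takes as long as a camera call.
- ctrl.regions_of(picture, thing): "region" (420x560 bool, what is visible of it) and "box" ([left, top, right, bottom] in pixels, round what is visible of it).
The state is a dict: "t": time; "joint_pos": joint angles; "dq": joint speeds; "joint_torque": joint torques, N m; "tcp_pos": TCP position; "tool_rot": TCP orientation; "wrist_force": force on the tool from outside, world axes, zero at the start; "moment": the same for the moment, N m; "grip_width": finger opening in m; "grip_force": force on a finger pad.
Only numpy, scipy, OpenCV 4.12 (cv2) and the standard library are available. Lean on these libraries where they do the work, as an engineer would, in place of code of your own. Each camera call takes 0.05 s, during which the arm holds its last target. There are 200 camera calls.

### The job

Put the empty spring reel (the one with a steel rod sticking out at both ends) into the reel stand: pinch its two square cheeks together so that it becomes short, lower it between the stand's two end cups, and let it spring out so that a rod end sits in each cup. Leave it held there by its own spring, and leave the plain rodless spool where it is.

Things in the scene. Friction and masses are not known exactly. Their poses are not given: they have to be found in the camera images.
- reel_center (a point): Spring reel: two upright square wooden cheeks (70 x 70 x 8 mm) on a steel spindle along y, either end to either cup. At rest 66 mm over the cheeks; a 10 mm rod sticks out 54.5 mm from each cheek's middle; 175 mm over all. The point: on the axis, midway when unsqueezed, fixed to the -y cheek, 35 mm above the table on which the cheeks stand. Pinch the cheeks from outside, above the rods. 0.17 kg.
- reel_slide (a joint): How far the reel is squeezed, m: 0 at rest (175 mm long, 66 mm over the cheeks), 0.041 fully squeezed (134 mm long, 25 mm over the cheeks; a firm stop). The spring takes 4.5 N to start, 10.7 N fully squeezed. In the cups about 0.005.
- stand_mid (a point): Fixed reel stand: base board 90 x 222 x 14 mm, a post 114 mm tall at each end, on each post a round metal cup (38 mm inner, 48 mm outer diameter, 10 mm deep) facing inwards. Point: midway between the cups on their axis, 90 mm above the table; y along that axis, z up. Cup rims are 150 mm apart, cup floors 170 mm; between them it is open from above.
- spool_center (a point): Centre of a plain wooden spool, a bystander to be left alone: same 70 mm square cheeks, but 44 mm over them, a thick wooden core along y and no rods. Stands on the table, this point 35 mm up.

How it is judged:
By the outcome, as a careful person would: the job done as asked, in the order asked, and still so for the second after the job is handed in, with the robot touching nothing.
It also fails if it takes over 42 s, if anything falls off the work surface, if the arm or the gripper's body presses on something with over 40 N, if the wrist force passes 120 N, or if a joint passes its speed limit or range.

## Working session

There is one attempt and no reset: what is moved stays moved. The work goes in short steps, Python scripts to look and compute and a tool call to move; the robot and the scene stay as the last step left them, time stands still between calls to the robot, and variables do not carry over. Pictures are saved under pics/ and viewed, at most 12 in all, crops included, and the job is handed in when it is done.

Besides the shell and the picture viewer there is one more tool, called after "Emit:" by a JSON object that holds its "op" and its "data", one argument or row to a line. move_arm: Moves the arm, as the interface text tells. Its arguments: {"type":"object","properties":{"series":{"type":"array","items":{"type":"array"}},"squeeze":{"type":"number"}},"required":["series"]}

```bash
mkdir -p pics
cat > h.py <<'E'
import numpy as np, cv2
from cell import ctrl
def cloud(c,mask=None):
    z=c["range_z"]; m=(z>0) if mask is None else (mask&(z>0))
    v,u=np.nonzero(m)
    K=np.array([[c["fx"],0,c["cx"]],[0,c["fy"],c["cy"]],[0,0,1.]])
    n=cv2.undistortPoints(np.stack([u,v],1).astype(np.float64)[:,None],K,np.array(c["D"],float))[:,0]
    d=z[v,u][:,None]; P=np.hstack([n*d,d]); T=np.array(c["pose"])
    return P@T[:3,:3].T+T[:3,3],u,v
def save(c,n): cv2.imwrite("pics/"+n,cv2.cvtColor(c["pixels"],cv2.COLOR_RGB2BGR))
E
python3 - <<'E'
from h import *
np.set_printoptions(precision=4,suppress=True)
o=ctrl.get_obs(); print(o["t"],o["tcp_pos"],o["tool_rot"],o["grip_width"])
ims=[]
for n in("top","side"):
    c=ctrl.capture(n); ims.append(c["pixels"]); save(c,n+"0.png"); print(n,np.array(c["pose"]),c["fx"])
    for t in("reel_center","reel_slide","spool_center","stand_mid"):
        for r in ctrl.regions_of(c,t)[:3]:
            P,u,v=cloud(c,r["region"]); 
            print(t,round(r["p"],2),r["box"],len(P),np.percentile(P,[2,50,98],axis=0).round(4).tolist() if len(P) else "")
E
```

```text
0.0 [ 0.1803 -0.4927  0.2305] [[ 0.9391  0.3436 -0.0005]
 [ 0.3436 -0.9391  0.0016]
 [ 0.0001 -0.0016 -1.    ]] 0.08553562341097114
top [[ 0.004  -0.9864  0.1645  0.3997]
 [-1.     -0.0035  0.0033 -0.0057]
 [-0.0027 -0.1645 -0.9864  1.0303]
 [ 0.      0.      0.      1.    ]] 498.5950981707826
reel_center 0.86 [393.2, 229.6, 472.2, 277.3] 1136 [[0.4385, -0.3737, -0.0006], [0.4776, -0.315, 0.041], [0.5183, -0.2321, 0.0717]]
reel_slide 0.91 [391.1, 229.0, 441.5, 264.7] 615 [[0.4575, -0.3134, -0.0019], [0.4927, -0.2733, 0.0393], [0.5212, -0.2311, 0.0717]]
spool_center 0.57 [116.0, 195.6, 146.2, 233.2] 899 [[0.5214, 0.2804, 0.0081], [0.5532, 0.3049, 0.0511], [0.5869, 0.3234, 0.0721]]
stand_mid 0.81 [229.7, 159.2, 338.2, 226.2] 4706 [[0.5525, -0.1042, 0.0083], [0.6036, -0.0044, 0.0143], [0.6561, 0.0969, 0.1149]]
side [[-0.9728 -0.1591  0.1681  0.3871]
 [-0.2312  0.6283 -0.7429  0.6763]
 [ 0.0126 -0.7616 -0.648   0.6762]
 [ 0.      0.      0.      1.    ]] 504.0813217740193
reel_center 0.78 [323.0, 127.3, 364.1, 171.2] 1352 [[0.4337, -0.3411, 0.0025], [0.4749, -0.2824, 0.0434], [0.5177, -0.237, 0.0709]]
reel_slide 0.58 [321.4, 138.8, 353.5, 171.3] 734 [[0.4556, -0.2859, 0.0038], [0.4861, -0.27, 0.0399], [0.5173, -0.2342, 0.0708]]
spool_center 0.84 [197.2, 336.4, 256.8, 396.8] 2340 [[0.5189, 0.2847, 0.006], [0.5501, 0.3223, 0.0492], [0.5861, 0.3271, 0.0705]]
spool_center 0.58 [204.8, 158.4, 297.9, 282.8] 5303 [[0.5539, -0.0997, 0.0065], [0.602, 0.0056, 0.0163], [0.6549, 0.103, 0.1144]]
stand_mid 0.62 [202.6, 160.4, 298.3, 282.4] 5413 [[0.5531, -0.1016, 0.0043], [0.602, 0.0055, 0.0162], [0.6571, 0.1032, 0.1144]]
```

View pics/top0.png

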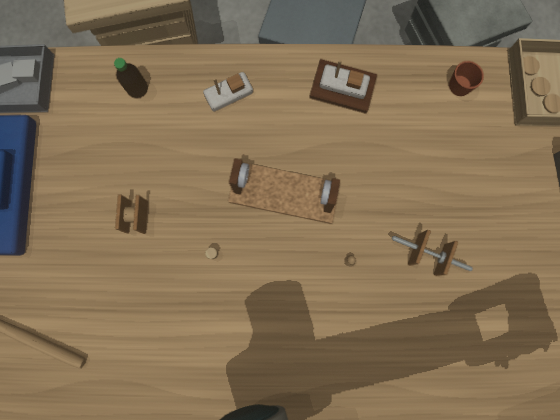

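View pics/side0.png

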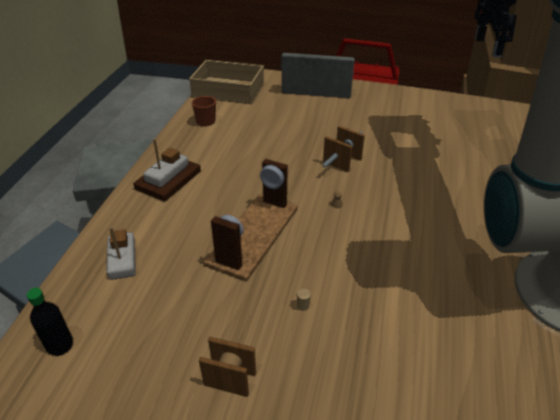

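Top view: the reel is at about (430,253), the stand at (285,192) and the rodless spool at (131,213). All three are slightly yawed. Side view: the stand is around (252,222) and the reel at (343,150), nothing touching either. Next I fit precise poses from both clouds.

```bash
cat > fit.py <<'E'
from h import *
def rect(P):
    (c,s,a)=cv2.minAreaRect((P[:,:2]*1000).astype(np.float32)); return np.round(c,1),np.round(s,1),round(a,2)
def ax(P):
    q=P[:,:2]; m=np.median(q,0); w=np.linalg.svd(q-m,full_matrices=False)[2][0]; w=w*np.sign(w[1]); return w,np.degrees(np.arctan2(-w[0],w[1]))
E
python3 - <<'E'
from fit import *
for n in("top","side"):
    c=ctrl.capture(n); P,u,v=cloud(c)
    print(n, "table z", np.median(P[(abs(P[:,0]-.5)<.05)&(abs(P[:,1]+.15)<.03),2]).round(4))
    R=P[(P[:,0]>.41)&(P[:,0]<.55)&(P[:,1]>-.40)&(P[:,1]<-.19)]
    top=R[(R[:,2]>.062)&(R[:,2]<.08)]; rod=R[(R[:,2]>.028)&(R[:,2]<.05)]
    print("reel top rect",len(top),rect(top), "ztop",np.percentile(top[:,2],[50,90]).round(4))
    # split in two cheeks
    from scipy.cluster.vq import kmeans2
    for yaw in np.arange(8,26,1.):   # yaw by sharpness of the axial histogram
        pass
    best=None
    for yaw in np.arange(0,35,.5):
        a=np.radians(yaw); e=np.array([-np.sin(a),np.cos(a)])
        for s in(1,-1):
            e2=np.array([-s*np.sin(a),np.cos(a)]); d=top[:,:2]@e2
            ctr,l=kmeans2(d,np.array([d.min(),d.max()])); sc=sum(d[l==k].std() for k in(0,1))
            if best is None or sc<best[0]: best=(sc,s*yaw,ctr,[ (top[l==k].mean(0)*1000).round(1) for k in(0,1)],[(np.percentile(d[l==k],[3,97])*1000).round(1) for k in (0,1)])
    print("cheeks",best)
    a=np.radians(best[1]); e=np.array([-np.sin(a),np.cos(a)]); f=np.array([np.cos(a),np.sin(a)])
    m=(best[3][0][:2]+best[3][1][:2])/2000
    ch=[np.percentile((top[:,:2]-m)@f,[2,98])*1000]; print("cross extent",ch)
    r=R[(R[:,2]>.028)&(abs((R[:,:2]-m)@e)>.045)&(abs((R[:,:2]-m)@f)<.02)]
    if len(r)>10: print("rod",len(r),ax(r),(np.percentile((r[:,:2]-m)@e,[0,2,98,100])*1000).round(1),(np.median((r[:,:2]-m)@f)*1000).round(1),np.percentile(r[:,2],90))
    S=P[(abs(P[:,0]-.605)<.09)&(abs(P[:,1])<.15)]
    t=S[(S[:,2]>.108)&(S[:,2]<.122)]; b=S[(S[:,2]>.007)&(S[:,2]<.122)]
    print("stand post tops",len(t),rect(t),[(t[t[:,1]*s>0].mean(0)*1000).round(1) for s in(1,-1)],"all",rect(b), "base",rect(S[(S[:,2]>.009)&(S[:,2]<.02)]))
E
```

```text
top table z -0.0002
reel top rect 328 (array([ 477.9, -303.4]), array([67.9, 69.8]), 68.68) ztop [0.0689 0.0713]
cheeks (np.float64(0.00490611977200927), np.float64(-22.0), array([-0.13064087, -0.07260014]), [array([ 469. , -330.4,   68.5]), array([ 488.9, -275.8,   68.7])], [array([-135. , -127.1]), array([-77.1, -68.9])])
cross extent [array([-33.78335984,  32.45685299])]
rod 201 (array([0.3552244 , 0.93478106]), np.float64(-20.807197972849497)) [-85.5 -84.2  83.4  85.4] -0.8 0.04129134160471426
stand post tops 612 (array([607.9,  -6.5]), array([204.2,  51. ]), 78.03) [array([626.1,  82.2, 113.1]), array([589. , -94.4, 113. ])] all (array([594.5,  -2.6]), array([222.2, 119. ]), 78.25) base (array([608.3,  -5.5]), array([222.2,  90.8]), 78.32)
side table z 0.0012
reel top rect 270 (array([ 476.4, -303. ]), array([71.9, 72.2]), 69.6) ztop [0.0677 0.0709]
cheeks (np.float64(0.00521960043133712), np.float64(-22.0), array([-0.130494  , -0.07189361]), [array([ 464.1, -328.3,   67.6]), array([ 486.5, -274.1,   67.5])], [array([-135.7, -125.6]), array([-77.4, -67.1])])
cross extent [array([-32.95874642,  34.82739012])]
rod 71 (array([0.37244171, 0.92805559]), np.float64(-21.866282938832555)) [-88.1 -86.3  85.   85.4] -0.2 0.040591867288463646
stand post tops 530 (array([606.3,  -5.6]), array([208.9,  50.1]), 77.94) [array([623.6,  85.3, 113.3]), array([587.1, -92.3, 112.3])] all (array([606.5,  -6.1]), array([222.8,  91.2]), 78.28) base (array([606.5,  -6.1]), array([222.8,  91.2]), 78.28)
```

```bash
cat > go.py <<'E'
from h import *
def go(p,ang,o=None):
    """shift (tool axes, mm) and twist to bring TCP to p with tool y at world angle ang (deg)"""
    o=o or ctrl.get_obs(); R=np.array(o["tool_rot"]); d=R.T@(np.array(p)-o["tcp_pos"])*1000
    a=np.degrees(np.arctan2(R[1,1],R[0,1])); t=(a-ang+180)%360-180
    print("t",round(o["t"],2),"shift",d.round(1),"twist",round(t,2)); return d,t
E
python3 -c "
from go import *
go((.4775,-.303,.15),-111.4)"
```

```text
t 0.6 shift [344.3 -76.4  81.3] twist 41.5
```

Emit:
{"op": "move_arm", "data": {
  "series": [
    [[344, -76, 30], 41.5, 1],
    [[344, -76, 30], 41.5, 1],
    [[344, -76, 30], 41.5, 1],
    [[344, -76, 30], 41.5, 1],
    [[344, -76, 30], 41.5, 1]
  ],
  "squeeze": 30
}}

```text
t: 1.02
tcp_pos: [0.3386, -0.3924, 0.2155]
tool_rot: [[0.977, -0.213, 0.0], [-0.213, -0.977, -0.0], [0.0, 0.0, -1.0]]
wrist_force: [0.0, 0.1, -0.3]
grip_width: 0.0853
grip_force: 0.0
```

```bash
python3 -c "
from go import *
go((.4775,-.303,.15),-111.4)"
```

```text
t 1.02 shift [ 116.7 -116.9   65.5] twist 9.12
```

Emit:
{"op": "move_arm", "data": {
  "series": [
    [[90, -90, 50], 5.7, 1],
    [[90, -90, 50], 5.7, 1],
    [[90, -90, 50], 5.7, 1],
    [[90, -90, 50], 5.7, 1],
    [[90, -90, 50], 5.7, 1]
  ]
}}

```text
t: 1.43
tcp_pos: [0.4455, -0.3217, 0.1635]
tool_rot: [[0.954, -0.299, -0.002], [-0.299, -0.954, 0.002], [-0.003, -0.002, -1.0]]
wrist_force: [-0.1, -0.2, 0.3]
grip_width: 0.0855
grip_force: 0.0
```

```bash
python3 -c "
from go import *
go((.4775,-.303,.12),-111.4)"
```

```text
t 1.43 shift [ 25.1 -27.4  43.5] twist 3.99
```

Emit:
{"op": "move_arm", "data": {
  "series": [
    [[23, -25, 30], 4, 1],
    [[23, -25, 30], 4, 1],
    [[23, -25, 30], 4, 1],
    [[23, -25, 30], 4, 1]
  ]
}}

```text
t: 1.77
tcp_pos: [0.4729, -0.3083, 0.1363]
tool_rot: [[0.93, -0.369, 0.0], [-0.369, -0.93, -0.001], [0.0, 0.001, -1.0]]
wrist_force: [-0.9, -0.1, 0.6]
grip_width: 0.085
grip_force: 0.0
```

Run:
```python
from go import *
go((.4775,-.303,.045),-111.4)
c=ctrl.capture("side"); cv2.imwrite("pics/s1.png",cv2.resize(c["pixels"][60:260,240:480,::-1],None,fx=3,fy=3))
```

```text
t 1.77 shift [ 2.3 -6.6 91.3] twist -0.24
```

View pics/s1.png

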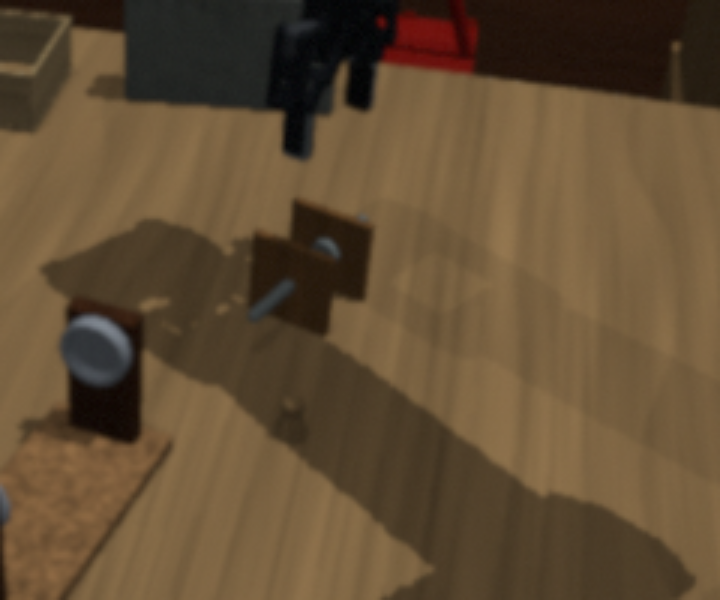

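The crop shows both open fingertips, at (297,150) and (360,105), above the reel and lined up with its axis. The cheeks at (290,280) and (332,250) are untouched. I descend.

Emit:
{"op": "move_arm", "data": {
  "series": [
    [[2, -5, 50], 0, 1],
    [[2, -5, 50], 0, 1],
    [[2, -5, 50], 0, 1],
    [[2, -5, 50], 0, 1]
  ]
}}

```text
t: 2.15
tcp_pos: [0.4769, -0.3041, 0.0866]
tool_rot: [[0.929, -0.369, 0.0], [-0.369, -0.929, -0.0], [0.0, 0.0, -1.0]]
wrist_force: [0.4, -0.0, 1.3]
grip_width: 0.0855
grip_force: 0.0
```

```bash
python3 -c "
from go import *
go((.4775,-.303,.045),-111.4)"
```

```text
t 2.15 shift [ 0.2 -1.2 41.6] twist -0.28
```

Emit:
{"op": "move_arm", "data": {
  "series": [
    [[0, -1, 41], 0, 1],
    [[0, -1, 41], 0, 1],
    [[0, -1, 41], 0, 1],
    [[0, -1, 41], 0, 0.7],
    [[0, -1, 41], 0, 0.5]
  ]
}}

```text
t: 2.57
tcp_pos: [0.4789, -0.3037, 0.0477]
tool_rot: [[0.929, -0.369, 0.004], [-0.369, -0.929, -0.003], [0.005, 0.001, -1.0]]
wrist_force: [-0.5, 1.1, 12.1]
grip_width: 0.064
grip_force: 8.8
```

Emit:
{"op": "move_arm", "data": {
  "series": [
    [[0, 0, 0], 0, 0.4],
    [[0, 0, 0], 0, 0.3],
    [[0, 0, 0], 0, 0.2],
    [[0, 0, 0], 0, 0.1],
    [[0, 0, 0], 0, 0.1]
  ]
}}

```text
t: 2.98
tcp_pos: [0.481, -0.3051, 0.0518]
tool_rot: [[0.929, -0.369, 0.01], [-0.369, -0.929, -0.008], [0.012, 0.003, -1.0]]
wrist_force: [-1.4, 1.2, 20.1]
grip_width: 0.0238
grip_force: 31.2
```

Run:
```python
from go import *
go((.4775,-.303,.045),-111.4)
c=ctrl.capture("side"); cv2.imwrite("pics/s2.png",cv2.resize(c["pixels"][60:220,260:450,::-1],None,fx=3.5,fy=3.5))
```

```text
t 2.98 shift [-4.1 -0.7  6.7] twist -0.25
```

View pics/s2.png

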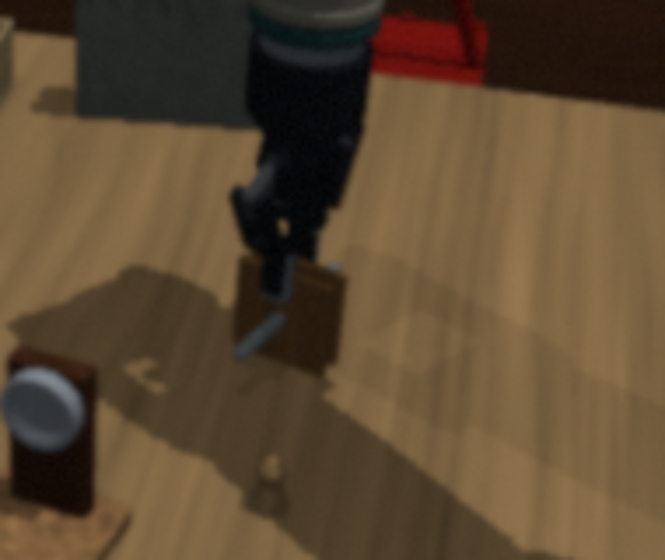

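The crop shows the reel fully squeezed, with the cheeks at (290,310) pinched above the rod, which ends at (240,355). The opening is 23.8 mm. I lift.

Emit:
{"op": "move_arm", "data": {
  "series": [
    [[0, 0, -10], 0, 0.1],
    [[0, 0, -30], 0, 0.1],
    [[0, 0, -60], 0, 0.1],
    [[0, 0, -95], 0, 0.1],
    [[0, 0, -130], 0, 0.1]
  ]
}}

```text
t: 3.45
tcp_pos: [0.4772, -0.3022, 0.1769]
tool_rot: [[0.929, -0.369, -0.0], [-0.369, -0.929, -0.0], [-0.0, 0.0, -1.0]]
wrist_force: [0.3, -0.7, -0.7]
grip_width: 0.0241
grip_force: 29.9
```

Emit:
{"op": "move_arm", "data": {
  "series": [
    [[0, 0, -25], 0, 0.1],
    [[0, 0, -25], 0, 0.1],
    [[0, 0, -25], 0, 0.1]
  ]
}}

```text
t: 3.7
tcp_pos: [0.4782, -0.3029, 0.2025]
tool_rot: [[0.929, -0.369, 0.004], [-0.369, -0.929, -0.003], [0.005, 0.001, -1.0]]
wrist_force: [-0.2, 0.7, -3.1]
grip_width: 0.0237
grip_force: 30.0
```

Run:
```python
from go import *
go((.607,-.006,.21),-101.8)
c=ctrl.capture("side"); cv2.imwrite("pics/s3.png",cv2.resize(c["pixels"][20:220,260:460,::-1],None,fx=3,fy=3))
```

```text
t 3.7 shift [  10.2 -323.4   -7.9] twist -9.85
```

View pics/s3.png

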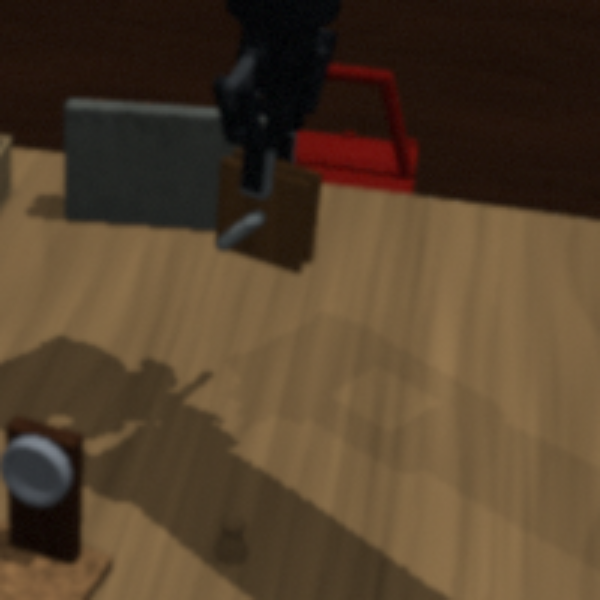

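The crop shows the reel held fully squeezed, upright and clear of the table, cheeks at (268,210) and the near rod end at (225,243). I carry it to above the stand.

Emit:
{"op": "move_arm", "data": {
  "series": [
    [[2, -20, -2], -1, 0.1],
    [[4, -50, -5], -3, 0.1],
    [[5, -85, -10], -5, 0.1],
    [[6, -120, -15], -7, 0.1],
    [[7, -155, -15], -9, 0.1]
  ]
}}

```text
t: 4.17
tcp_pos: [0.5413, -0.1594, 0.2137]
tool_rot: [[0.976, -0.218, -0.002], [-0.218, -0.976, 0.001], [-0.002, -0.0, -1.0]]
wrist_force: [0.8, 0.9, -1.2]
grip_width: 0.0238
grip_force: 30.0
```

```bash
python3 -c "
from go import *
go((.607,-.006,.21),-101.8)"
```

```text
t 4.17 shift [  30.8 -164.1    3.7] twist -0.78
```

Emit:
{"op": "move_arm", "data": {
  "series": [
    [[7, -35, 0], -0.3, 0.1],
    [[14, -70, 0], -0.3, 0.1],
    [[21, -105, 0], -0.3, 0.1],
    [[28, -135, 0], -0.3, 0.1],
    [[31, -155, 0], -0.3, 0.1]
  ]
}}

```text
t: 4.58
tcp_pos: [0.6055, -0.0135, 0.2122]
tool_rot: [[0.977, -0.212, -0.004], [-0.212, -0.977, 0.001], [-0.004, -0.0, -1.0]]
wrist_force: [-0.1, -0.9, -1.6]
grip_width: 0.0244
grip_force: 30.0
```

Emit:
{"op": "move_arm", "data": {
  "series": [
    [[0, 0, 0], 0, 0.1],
    [[0, 0, 0], 0, 0.1],
    [[0, 0, 0], 0, 0.1]
  ]
}}

```text
t: 4.83
tcp_pos: [0.6048, -0.0171, 0.2131]
tool_rot: [[0.977, -0.214, -0.003], [-0.214, -0.977, -0.0], [-0.002, 0.001, -1.0]]
wrist_force: [-0.4, 0.3, -1.2]
grip_width: 0.024
grip_force: 30.0
```

Run:
```python
from go import *
from fit import *
np.set_printoptions(precision=1,suppress=True)
go((.607,-.006,.21),-101.8)
o=ctrl.get_obs(); tc=o["tcp_pos"]; S=np.array([.607,-.006,0]); a=np.radians(-11.8)
e=np.array([-np.sin(a),np.cos(a),0]); f=np.array([np.cos(a),np.sin(a),0])
for n in("side","top"):
    c=ctrl.capture(n); P,u,v=cloud(c)
    if n=="side": cv2.imwrite("pics/s4.png",cv2.resize(c["pixels"][60:300,160:360,::-1],None,fx=2.5,fy=2.5))
    for t in("reel_center","reel_slide"):
        for r in ctrl.regions_of(c,t)[:1]:
            Q=cloud(c,r["region"])[0]; q=np.stack([(Q-S)@f,(Q-S)@e,Q[:,2]],1)*1000
            print(n,t,round(r["p"],2),len(Q),"across",np.percentile(q[:,0],[2,98]),"axial",np.percentile(q[:,1],[1,99]),"z",np.percentile(q[:,2],[2,98]))
    q=np.stack([(P-S)@f,(P-S)@e,P[:,2]],1)*1000
    for s in(1,-1):
        m=(abs(q[:,0])<25)&(s*q[:,1]>30)&(s*q[:,1]<85)&(q[:,2]>150-0)&(q[:,2]<215)
        if m.sum()>5:
            w=q[m]; k=w[np.abs(w[:,1])>45]
            print(n,"rod",s,len(k),"across/z med",np.median(k,0) if len(k) else "","axial max",np.percentile(s*w[:,1],[95,99,100]),"z90",np.percentile(k[:,2],[10,90]) if len(k) else "")
```

```text
t 4.83 shift [ -0.3 -11.3   3.1] twist -0.57
side reel_center 0.67 1439 across [-37.6  28.6] axial [-22.4  51.3] z [163.9 231.5]
side reel_slide 0.67 1169 across [-37.2  29.9] axial [-190.6   54.2] z [162.2 231.1]
side rod 1 41 across/z med [ -3.8  51.7 198.4] axial max [54.9 56.4 56.8] z90 [194.  200.3]
side rod -1 14 across/z med [ -4.4 -71.  200.9] axial max [76.1 76.9 77.1] z90 [197.1 201.8]
top reel_center 0.62 664 across [-35.7  38.1] axial [-67.7  57.6] z [  9.8 233.9]
top reel_slide 0.82 242 across [-35.6   2.8] axial [-6.2 49.2] z [176.3 234. ]
top rod 1 22 across/z med [ -0.9  48.8 200.3] axial max [51.3 51.9 52.2] z90 [198.3 202.1]
top rod -1 82 across/z med [ -2.4 -56.9 200.7] axial max [67.4 69.1 69.7] z90 [197.7 203.4]
```

View pics/s4.png

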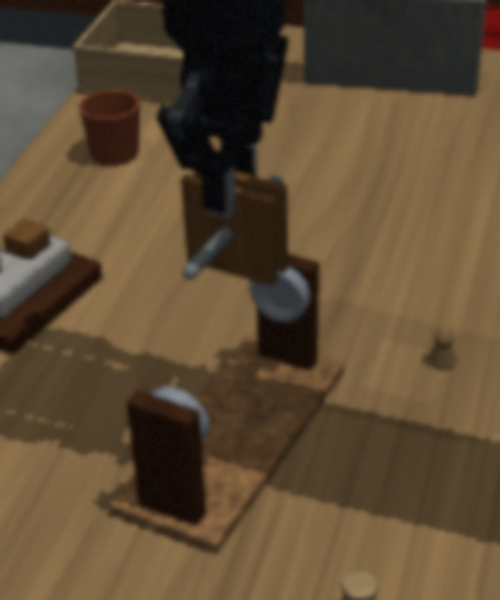

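The crop shows the squeezed reel over the stand, its near rod end at (190,270), parallel to the line between the cups at (180,410) and (282,293). It has to shift about 11 mm towards +y. I correct that and lower partway.

Emit:
{"op": "move_arm", "data": {
  "series": [
    [[0, -6, 15], -0.5, 0.1],
    [[0, -11, 30], -0.5, 0.1],
    [[0, -11, 45], -0.5, 0.1],
    [[0, -11, 55], -0.5, 0.1],
    [[0, -11, 55], -0.5, 0.1]
  ]
}}

```text
t: 5.55
tcp_pos: [0.6066, -0.006, 0.1567]
tool_rot: [[0.979, -0.206, -0.005], [-0.206, -0.979, 0.0], [-0.005, 0.001, -1.0]]
wrist_force: [0.2, -0.0, -1.6]
grip_width: 0.0241
grip_force: 30.0
```

Emit:
{"op": "move_arm", "data": {
  "series": [
    [[0, 0, 0], 0, 0.1],
    [[0, 0, 0], 0, 0.1]
  ]
}}

```text
t: 5.72
tcp_pos: [0.6083, -0.006, 0.1607]
tool_rot: [[0.979, -0.206, 0.002], [-0.206, -0.979, -0.0], [0.002, -0.0, -1.0]]
wrist_force: [0.4, -0.4, -0.9]
grip_width: 0.024
grip_force: 30.0
```

Run:
```python
from go import *
np.set_printoptions(precision=1,suppress=True)
go((.607,-.006,.104),-101.8)
S=np.array([.607,-.006,0]); a=np.radians(-11.8)
e=np.array([-np.sin(a),np.cos(a),0]); f=np.array([np.cos(a),np.sin(a),0])
for n in("side","top"):
    c=ctrl.capture(n); P,u,v=cloud(c); q=np.stack([(P-S)@f,(P-S)@e,P[:,2]],1)*1000
    if n=="top": cv2.imwrite("pics/t5.png",cv2.resize(c["pixels"][110:270,200:370,::-1],None,fx=3.5,fy=3.5))
    for s in(1,-1):
        w=q[(abs(q[:,0])<20)&(s*q[:,1]>40)&(s*q[:,1]<85)&(abs(q[:,2]-137)<12)]
        if len(w)>5: print(n,"rod",s,len(w),np.median(w,0),"end",np.percentile(s*w[:,1],[95,98,100]))
        w=q[(abs(q[:,0])<25)&(s*q[:,1]>60)&(s*q[:,1]<120)&(q[:,2]>80)&(q[:,2]<118)]
        print(n,"post/cup",s,len(w),"axial",np.percentile(s*w[:,1],[0,1,3,99]),"across",np.percentile(w[:,0],[2,98]))
```

```text
t 5.72 shift [-1.4  0.2 56.7] twist -0.07
side rod 1 79 [ -3.7  55.9 146.2] end [66.6 67.9 68.3]
side post/cup 1 669 axial [ 74.   75.1  76.4 103.8] across [-24.7  22.2]
side rod -1 21 [ -3.6 -55.9 147.2] end [64.  64.5 64.8]
side post/cup -1 298 axial [ 73.6  74.2  74.6 101.8] across [-24.9   8.4]
top rod 1 63 [ -0.5  51.7 147.2] end [63.9 65.3 65.9]Traceback (most recent call last):
  File "<stdin>", line 13, in <module>
    return _quantile_unchecked(
        a, q, axis, out, overwrite_input, method, keepdims, weights)
    return _ureduce(a,
                    func=_quantile_ureduce_func,
    ...<5 lines>...
                    overwrite_input=overwrite_input,
                    method=method)
    r = func(a, **kwargs)
    result = _quantile(arr,
                       quantiles=q,
    ...<2 lines>...
                       out=out,
                       weights=wgt)
    slices_having_nans = np.isnan(arr[-1, ...])
                                  ~~~^^^^^^^^^
IndexError: index -1 is out of bounds for axis 0 with size 0
```

View pics/t5.png

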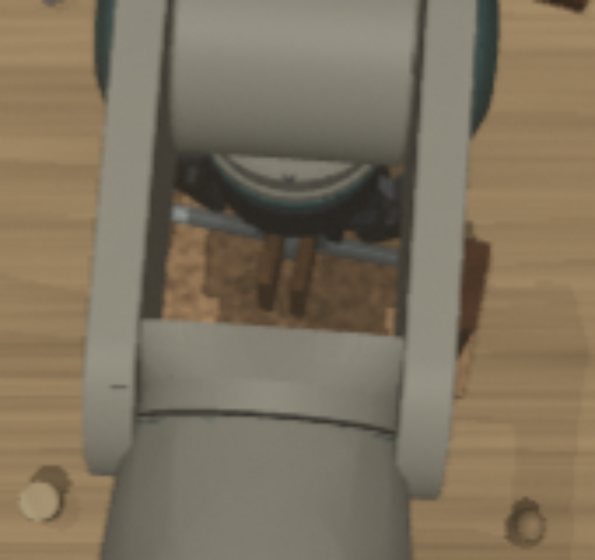

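The top view is mostly hidden by the arm, but shows both rods (from (180,215) to (395,255)) and the pinched cheeks parallel to the stand. The side cloud puts the rod ends at +68/-65 mm between rims at ±74 mm, so there is clearance on both sides. I lower.

Emit:
{"op": "move_arm", "data": {
  "series": [
    [[-1, 1, 15], 0, 0.1],
    [[-1, 1, 30], 0, 0.1],
    [[-1, 1, 43], 0, 0.1],
    [[-1, 1, 54], 0, 0.1],
    [[-1, 1, 54], 0, 0.1]
  ]
}}

```text
t: 6.23
tcp_pos: [0.6055, -0.0065, 0.1027]
tool_rot: [[0.979, -0.205, -0.004], [-0.205, -0.979, 0.0], [-0.004, 0.001, -1.0]]
wrist_force: [-0.5, -0.0, -2.1]
grip_width: 0.0239
grip_force: 30.0
```

Emit:
{"op": "move_arm", "data": {
  "series": [
    [[0, 0, 0], 0, 0.1],
    [[0, 0, 0], 0, 0.1],
    [[0, 0, 0], 0, 0.1]
  ]
}}

```text
t: 6.48
tcp_pos: [0.6073, -0.0066, 0.1067]
tool_rot: [[0.979, -0.205, 0.002], [-0.205, -0.979, -0.0], [0.002, -0.0, -1.0]]
wrist_force: [0.6, 0.7, -0.8]
grip_width: 0.0238
grip_force: 30.0
```

Run:
```python
from go import *
np.set_printoptions(precision=1,suppress=True)
go((.607,-.006,.104),-101.8)
S=np.array([.607,-.006,0]); a=np.radians(-11.8)
e=np.array([-np.sin(a),np.cos(a),0]); f=np.array([np.cos(a),np.sin(a),0])
c=ctrl.capture("side"); P,u,v=cloud(c); q=np.stack([(P-S)@f,(P-S)@e,P[:,2]],1)*1000
cv2.imwrite("pics/s6.png",cv2.resize(c["pixels"][110:300,170:330,::-1],None,fx=3,fy=3))
for s in(1,-1):
    w=q[(abs(q[:,0])<12)&(s*q[:,1]>30)&(s*q[:,1]<72)&(abs(q[:,2]-87)<12)]
    if len(w)>5: print("rod",s,len(w),np.median(w,0),"end",np.percentile(s*w[:,1],[95,98,100]))
```

```text
t 6.48 shift [-0.4 -0.5  2.7] twist -0.05
rod 1 71 [-4.2 43.8 94.1] end [56.6 58.  58.9]
rod -1 31 [ -4.5 -54.9  93.7] end [62.1 62.4 62.7]
```

View pics/s6.png

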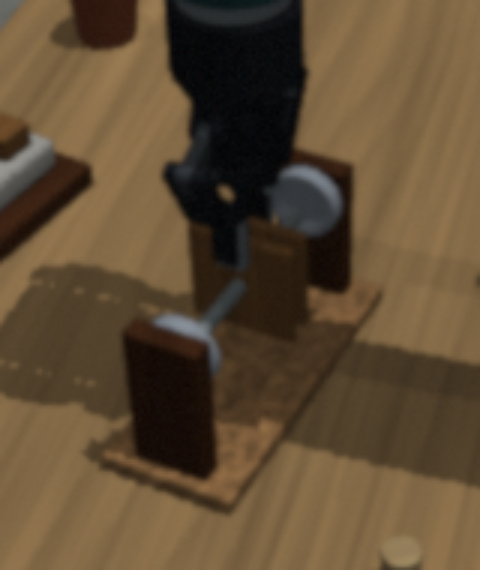

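The crop shows the near rod (from (240,285) to (205,325)) running to the near cup's mouth at (185,340), with the far end level with the far cup at (305,200). The axis is at about z = 0.090. I let it spring out gradually.

Emit:
{"op": "move_arm", "data": {
  "series": [
    [[0, 0, 1], 0, 0.3],
    [[0, 0, 2], 0, 0.38],
    [[0, 0, 3], 0, 0.46],
    [[0, 0, 4], 0, 0.52],
    [[0, 0, 4], 0, 0.56]
  ]
}}

```text
t: 6.95
tcp_pos: [0.6065, -0.0065, 0.1012]
tool_rot: [[0.979, -0.205, -0.0], [-0.205, -0.979, -0.0], [-0.0, 0.0, -1.0]]
wrist_force: [-0.3, -0.7, -2.3]
grip_width: 0.0481
grip_force: 7.2
```

Emit:
{"op": "move_arm", "data": {
  "series": [
    [[0, 0, 0], 0, 0.58],
    [[0, 0, 0], 0, 0.58]
  ]
}}

```text
t: 7.12
tcp_pos: [0.6067, -0.0065, 0.1015]
tool_rot: [[0.979, -0.205, 0.0], [-0.205, -0.979, -0.0], [0.0, 0.0, -1.0]]
wrist_force: [0.2, -0.5, -1.6]
grip_width: 0.0497
grip_force: 6.9
```

Run:
```python
from go import *
np.set_printoptions(precision=1,suppress=True)
go((.607,-.006,.104),-101.8)
S=np.array([.607,-.006,0]); a=np.radians(-11.8)
e=np.array([-np.sin(a),np.cos(a),0]); f=np.array([np.cos(a),np.sin(a),0])
c=ctrl.capture("side"); P,u,v=cloud(c); q=np.stack([(P-S)@f,(P-S)@e,P[:,2]],1)*1000
cv2.imwrite("pics/s7.png",cv2.resize(c["pixels"][110:300,170:330,::-1],None,fx=3,fy=3))
for s in(1,-1):
    w=q[(abs(q[:,0])<12)&(s*q[:,1]>35)&(s*q[:,1]<72)&(abs(q[:,2]-90)<13)]
    if len(w)>5: print("rod",s,len(w),np.median(w,0),"end",np.percentile(s*w[:,1],[95,98,100]))
```

```text
t 7.12 shift [ 0.2 -0.6 -2.5] twist -0.05
rod 1 55 [-4.3 47.1 91.9] end [55.9 57.9 58.2]
rod -1 21 [ -3.9 -66.6  91.2] end [71.8 71.9 72. ]
```

View pics/s7.png

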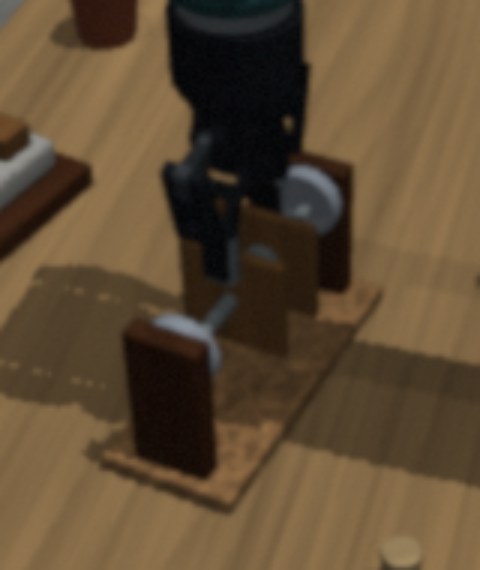

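The crop shows the far rod tip entering the far cup at (303,208), and the near rod entering the near cup at (210,325). I open the rest of the way.

Emit:
{"op": "move_arm", "data": {
  "series": [
    [[0, 0, 0], 0, 0.62],
    [[0, 0, 1], 0, 0.66],
    [[0, 0, 1], 0, 0.7],
    [[0, 0, 1], 0, 0.74],
    [[0, 0, 1], 0, 0.8]
  ]
}}

```text
t: 7.58
tcp_pos: [0.6068, -0.0066, 0.1008]
tool_rot: [[0.979, -0.205, 0.001], [-0.205, -0.979, -0.0], [0.001, 0.0, -1.0]]
wrist_force: [0.2, 0.4, -0.1]
grip_width: 0.0678
grip_force: 0.0
```

Emit:
{"op": "move_arm", "data": {
  "series": [
    [[0, 0, 0], 0, 0.9],
    [[0, 0, 0], 0, 1],
    [[0, 0, 0], 0, 1],
    [[0, 0, 0], 0, 1]
  ]
}}

```text
t: 7.92
tcp_pos: [0.6067, -0.0065, 0.1006]
tool_rot: [[0.979, -0.205, 0.0], [-0.205, -0.979, -0.0], [0.0, 0.0, -1.0]]
wrist_force: [0.1, 0.7, 0.1]
grip_width: 0.0851
grip_force: 0.0
```

Run:
```python
from go import *
np.set_printoptions(precision=1,suppress=True)
S=np.array([.607,-.006,0]); a=np.radians(-11.8)
e=np.array([-np.sin(a),np.cos(a),0]); f=np.array([np.cos(a),np.sin(a),0])
c=ctrl.capture("side"); P,u,v=cloud(c); q=np.stack([(P-S)@f,(P-S)@e,P[:,2]],1)*1000
cv2.imwrite("pics/s8.png",cv2.resize(c["pixels"][110:300,170:330,::-1],None,fx=3,fy=3))
for s in(1,-1):
    w=q[(abs(q[:,0])<12)&(s*q[:,1]>35)&(s*q[:,1]<72)&(abs(q[:,2]-88)<15)]
    if len(w)>5: print("rod",s,len(w),np.median(w,0),"end",np.percentile(s*w[:,1],[95,98,100]))
```

```text
rod 1 57 [-4.7 47.6 93.1] end [57.3 57.9 59.8]
rod -1 9 [ -4.2 -68.7  92.9] end [71.3 71.3 71.3]
```

View pics/s8.png

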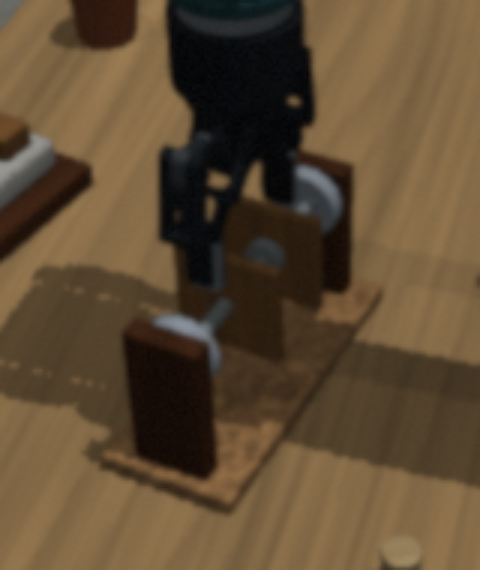

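The crop shows the fingers fully open and clear, and the reel sprung out between the cups, cheeks at (235,300) and (280,250). The grip force is 0 and the rod holds at z ≈ 0.09. I withdraw straight up.

Emit:
{"op": "move_arm", "data": {
  "series": [
    [[0, 0, -8], 0, 1],
    [[0, 0, -20], 0, 1],
    [[0, 0, -40], 0, 1],
    [[0, 0, -70], 0, 1],
    [[0, 0, -105], 0, 1]
  ]
}}

```text
t: 8.38
tcp_pos: [0.6059, -0.0065, 0.2063]
tool_rot: [[0.979, -0.205, -0.002], [-0.205, -0.979, 0.0], [-0.002, 0.0, -1.0]]
wrist_force: [0.7, 0.0, 0.1]
grip_width: 0.0852
grip_force: 0.0
```

Emit:
{"op": "move_arm", "data": {
  "series": [
    [[-40, 0, -30], 0, 1],
    [[-80, 0, -40], 0, 1],
    [[-120, 0, -40], 0, 1],
    [[-140, 0, -40], 0, 1],
    [[-140, 0, -40], 0, 1]
  ]
}}

```text
t: 8.8
tcp_pos: [0.4668, 0.0231, 0.2481]
tool_rot: [[0.979, -0.204, 0.003], [-0.204, -0.979, 0.0], [0.003, -0.001, -1.0]]
wrist_force: [-0.7, -0.7, 0.5]
grip_width: 0.0852
grip_force: 0.0
```

Emit:
{"op": "move_arm", "data": {
  "series": [
    [[0, 0, 0], 0, 1],
    [[0, 0, 0], 0, 1],
    [[0, 0, 0], 0, 1],
    [[0, 0, 0], 0, 1],
    [[0, 0, 0], 0, 1]
  ]
}}

```text
t: 9.22
tcp_pos: [0.4701, 0.022, 0.2451]
tool_rot: [[0.979, -0.206, -0.001], [-0.206, -0.979, -0.0], [-0.001, 0.0, -1.0]]
wrist_force: [0.8, 0.0, -0.3]
grip_width: 0.0857
grip_force: 0.0
```

Run:
```python
from go import *
np.set_printoptions(precision=1,suppress=True)
S=np.array([.607,-.006,0]); a=np.radians(-11.8)
e=np.array([-np.sin(a),np.cos(a),0]); f=np.array([np.cos(a),np.sin(a),0])
c=ctrl.capture("side"); P,u,v=cloud(c); q=np.stack([(P-S)@f,(P-S)@e,P[:,2]],1)*1000
save(c,"s9.png")
for s in(1,-1):
    w=q[(abs(q[:,0])<12)&(s*q[:,1]>35)&(s*q[:,1]<72)&(abs(q[:,2]-88)<15)]
    if len(w)>5: print("rod",s,len(w),np.median(w,0))
for r in ctrl.regions_of(c,"spool_center")[:2]: print("spool",r["p"],np.median(cloud(c,r["region"])[0],0)*1000)
```

```text
rod 1 57 [-4.9 47.  92.9]
rod -1 10 [ -5.2 -69.9  92.4]
spool 0.84 [550.3 322.1  49.1]
```

View pics/s9.png

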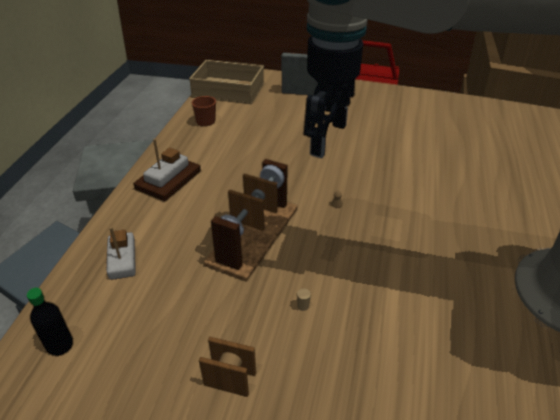

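The picture shows the reel held between both cups (cheeks at (247,210) and (262,192)), the arm clear at (320,130), and the spool unmoved at (230,367). I hand in.

```bash
python3 -c "
from cell import ctrl
print(ctrl.job_done())"
```

```text
the job is handed in; nothing more can be done
None
```

The spring reel sits in the stand with a rod end in each cup, held by its own spring; the spool was not moved, the arm is clear, and the job was handed in at about 9.3 s.

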